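# Sugar tongs from the utensil caddy into the tea glass on its saucer

### The arm

A 7-joint arm with a two-finger parallel gripper is mounted at the origin on the work surface. World frame = base frame: x ahead of the robot, y to its left, z up, the work surface at z = 0. Lengths are in m, angles in degrees, forces in N, time in s.
With the tool pointing down it reaches from about 0.425 to 0.875 m from the base axis. Payload 8.4 kg.
Tool frame: the origin (TCP) lies midway between the tips of the shut fingers; the grasp point (between the pads) lies 19 mm behind it; y points along the fingers, x is the direction in which the jaws open and shut, and the axes are right-handed (so a half turn about y gives the same grasp; the last joint's range is limited). The gripper opens to 87 mm and grips with 3 to 60 N. Pads are 19 mm wide; open, the fingers measure 117 mm over their backs; the gripper's body (75 mm by 190 mm) begins 51 mm behind the grasp point.
Start: joints at [-73.293, 19.091, 2.286, 83.961, -0.768, 76.965, -3.352], TCP at [0.248, 0.601, 0.223] pointing down, gripper open.
Joint ranges: [-147.57, 147.57], [-21.85, 119.76], [-74.77, 79.35], [14.55, 137.4], [-85.83, 265.84], [4.83, 119.75], [-152.11, 152.11]. Speed limits (degrees/s): [127.2, 127.2, 159.86, 159.86, 180, 180, 180].

### API

Orientations are given as [roll, pitch, yaw] about the fixed x, y, z axes, in that order (R = Rz(yaw) Ry(pitch) Rx(roll)).
In Python, from bench import get_state, optics, ticket, nets gives the robot as it stands.
- The arm moves only by the shell command python3 -m creep 'ROWS' [OPENING]. ROWS is text: rows parted by semicolons, each of 4 numbers parted by spaces: the shift along the world's x, y, z in m, then the turn about the world's z in rad. A call has 1 to 12 rows; each row is the pose to reach, as a shift and turn from the pose commanded when the call began; what a row does not reach only later rows make up. A row lasts 1/12 s, in which the tool goes at most 41.7 mm and 7.16 degrees, less where a joint would pass 70% of its speed; a pose out of reach is approached as far as the arm can. A call with a gripper value outside its range is refused whole. OPENING is the closure, from 0 (fully open) to 1 (shut), set as the call begins (- or left out, the last holds). The fingers move at their own pace and stop on an object; the grip force is fixed at half the most. Time passes only in rows, so rows that repeat a pose let the fingers close. It gives the time, the measured TCP pose, the force and the opening at its end, in the units of the state.
- get_state(): the state, without advancing time (a new reading comes with each control period).
- optics.grab_frame(name): name is "side" or "top"; returns the picture (400x640x3 uint8, red, green, blue); there is no depth.
- optics.get_calibration(name): a dict with "fov_y" (degrees; the focal length in pixels is half the picture's height over the tangent of half this angle, whatever the lens; pixels are square), "cx", "cy" (the principal point, pixels), "camera_from_world" (4x4, takes a point from world to camera coordinates). Camera axes: x right, y up, looking along -z (the intrinsics and any distortion apply to the point x, -y, -z); pixel columns grow to the right and rows downward; lengths in m; the calibration is good to about 2 mm. A picture is of the moment at which its call begins. get_calibration takes no time and is no camera call.
- ticket.job_done(): hands the job in, once; it reports no verdict.
Trained networks look in the newest picture that a camera, given by its name, has taken for a name from the list of things; names that differ only in an ending like _2 or _b are one class to them, and where a whole thing is asked for, a point or a joint stands for the part that bears it (a point fixed in the world has none). Each returns a list of dicts, best first, with "score" (0 to 1); they miss things now and then, are a little off and sometimes report something else, mostly with a low value. They report only what shows in the picture. A call takes as long as a camera call. They do not tell look-alikes from the thing itself.
- nets.cut_out(camera, query): "pixels" (400x640 bool, what is visible of it).
- nets.tip_of(camera, query): "xyz" ([x, y, z] in m, in world coordinates, good to about 4 mm: a listed point, or the origin of a listed thing).
The state is a dict: "time_s": time; "joints": joint angles; "qvel": joint speeds; "joint_efforts": joint torques, N m; "tool_pos": TCP position; "tcp_rot": TCP orientation; "wrist_force": force on the tool from outside, world axes, zero at the start; "wrist_torque": the same for the moment, N m; "finger_gap": finger opening in m.
Only numpy, scipy, OpenCV 4.12 (cv2) and the standard library are available. Lean on these libraries where they do the work, as an engineer would, in place of code of your own. Each camera call takes 0.05 s, during which the arm holds its last target.

### The job

Lay the tea service: pull the steel sugar tongs up out of the white caddy and stand them, claws down, in the tea glass that is on a saucer. Lower them in rather than dropping them, and leave the glass standing upright on its saucer where it is.

Things in the scene. Friction and masses are not known exactly. Their poses are not given: they have to be found in the camera images.
- tongs_mid (a point): Centre of the rigid steel sugar tongs, 158 mm long, upright in one well of the caddy, leaning up to 6 degrees; about 60 g. z axis: along them, up to the round bow; point 79 mm from both ends; upper 85 mm clear of the caddy. Two flat arms 12 mm wide (y), 16 mm over their outsides (x; across the caddy's row within 10 degrees), unbending; claws at the foot 17 x 16 mm.
- caddy: White ceramic caddy, fixed on the teak board (top at z = 25 mm): block 60 (x) x 190 (y) x 80 mm high with three wells 25 mm square, 70 mm deep, in a row at y = -60, 0, 60 mm. Origin: centre of its underside. The tongs stand loose in any one; a round-headed steel spoon and a wooden honey dipper of like height stand in the others.
- glass_mid (a point): Centre of the tea glass that stands on a turquoise saucer, half-way up, on its axis: clear, empty, loose, 200 g, 100 mm high, 66 mm across the rim, 56 mm at the base, wall 3 mm, z up. Rim 50 mm above this point, inner floor 41 mm below it. Two like glasses, one on a round dark trivet and one on the bare board, are bystanders.
- saucer: Loose turquoise ceramic saucer under that glass, 120 mm across, 13 mm high, its flat middle 6 mm above the board. Origin: centre of its underside. A second, empty saucer is a bystander.
Not all that is in view belongs to the job. What is shaped like the part that bears glass_mid but purple is not meant.

How it is judged (in metres and radians):
On the way:
1. the tongs are held clear above the caddy's wells (z of tongs_mid in the frame of caddy above 0.165 m and contact force between tongs and the fingers above 0.2 N), for 0.1 s.
At the end, for the whole second after the job is handed in: The tongs stand released and at rest in the glass, bow up, tilted under 34 degrees (their centre within 26 mm of the glass's axis and 15 to 48 mm above the glass's centre); the glass is upright within 6 degrees and within 25 mm of its start and 20 mm of the saucer's centre (horizontal distance between tongs_mid and glass_mid below 0.026 m and z of tongs_mid in the frame of glass_mid between 0.015 and 0.048 m and angle between tongs_mid's own z axis and vertical below 0.6 rad and angle between glass_mid's own z axis and vertical below 0.1 rad and distance of glass_mid from where it was at the start of the episode below 0.025 m and linear speed of each of tongs, glass below 0.03 m/s and horizontal distance between glass_mid and saucer below 0.02 m); the robot touches nothing.
It fails at once if the tongs are dropped (falling free faster than 1 m/s, as from 50 mm) (linear speed of tongs above 1 m/s and contact force between tongs and the fingers below 0.05 N).
It fails at once if the glass is tipped by more than 30 degrees (angle between glass_mid's own z axis and vertical above 0.52 rad).
It also fails if it takes over 43 s, if anything falls off the work surface, if the arm or the gripper's body presses on something with over 40 N, if the wrist force passes 120 N, or if a joint passes its speed limit or range.

## Working session

There is one attempt and no reset: what is moved stays moved. The work goes in short steps, Python scripts to look and compute and a shell command to move; the robot and the scene stay as the last step left them, time stands still between calls to the robot, and variables do not carry over. Pictures are saved under pics/ and viewed, and the job is handed in when it is done.

```bash
ls; mkdir -p pics; python3 - <<'E'
from bench import get_state, optics, ticket, nets
import cv2
s=get_state(); print(s)
for n in("side","top"):
    f=optics.grab_frame(n); cv2.imwrite(f"pics/{n}0.png",f[:,:,::-1]); print(n,optics.get_calibration(n))
    for q in("tongs_mid","caddy","glass_mid","saucer"):
        print(n,q,[(round(d["score"],2),d["xyz"]) for d in nets.tip_of(n,q)])
print(get_state()["time_s"])
E
```

```text
pics
{'time_s': 0.0, 'joints': array([-73.29213022,  19.13268014,   2.28469445,  84.01276523,
        -0.76723351,  76.96413427,  -3.35300874]), 'qvel': array([-0.08759877,  0.09549335,  0.02427113,  0.01772924, -0.04038113,
       -0.16603606, -0.01334389]), 'joint_efforts': array([ 5.17493354e-04, -6.56383038e+01,  1.33513033e+00, -4.03797340e+01,
       -5.97465551e-02,  4.48659214e-02,  1.44194355e-04]), 'tool_pos': array([0.2474584 , 0.60053767, 0.22163432]), 'tcp_rot': array([-90.00698786,   0.09408653,  67.60620062]), 'wrist_force': array([ 0.28380931, -0.44724779,  0.39603415]), 'wrist_torque': array([-0.04930344,  0.00829228, -0.03500468]), 'finger_gap': 0.08695090350248998}
side {'fov_y': 51.381442254424016, 'cx': 321.4322782850953, 'cy': 194.08943356831838, 'camera_from_world': array([[-0.98426692, -0.1763296 ,  0.01124753,  0.66981734],
       [ 0.09259964, -0.46057909,  0.88277529, -0.16908698],
       [-0.15047904,  0.86992803,  0.46966082, -0.76858474],
       [ 0.        ,  0.        ,  0.        ,  1.        ]])}
side tongs_mid [(0.58, [0.5225, 0.133, 0.1143])]
side caddy [(0.7, [0.5165, 0.196, 0.0275])]
side glass_mid [(0.95, [0.5348, -0.154, 0.0775])]
side saucer [(0.81, [0.5326, -0.1504, 0.0255])]
top {'fov_y': 42.47901287386755, 'cx': 323.8059107783662, 'cy': 211.72564881213307, 'camera_from_world': array([[ 1.58915886e-03, -9.99984487e-01, -5.33858619e-03,
         1.47521849e-02],
       [ 9.72370281e-01,  2.98996324e-04,  2.33443671e-01,
        -6.80258245e-01],
       [-2.33438453e-01, -5.56206163e-03,  9.72355672e-01,
        -9.55465580e-01],
       [ 0.00000000e+00,  0.00000000e+00,  0.00000000e+00,
         1.00000000e+00]])}
top tongs_mid [(0.43, [0.5231, 0.1342, 0.1161]), (0.32, [0.5342, -0.1563, 0.0818])]
top caddy [(0.63, [0.5165, 0.1961, 0.0199])]
top glass_mid [(0.91, [0.5353, -0.1507, 0.0821]), (0.74, [0.856, -0.0459, 0.0481])]
top saucer [(0.75, [0.5342, -0.1538, 0.0266])]
0.5
```

View pics/side0.png

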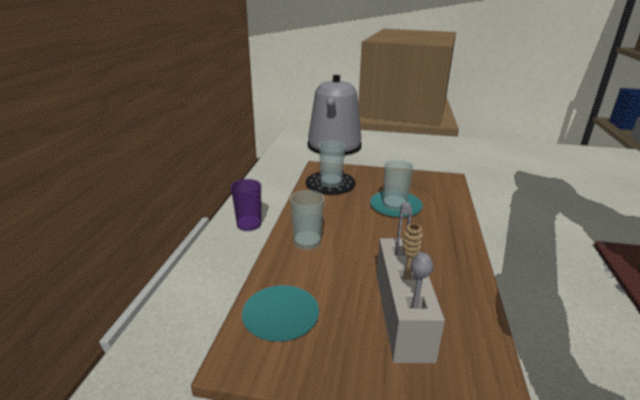

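View pics/top0.png

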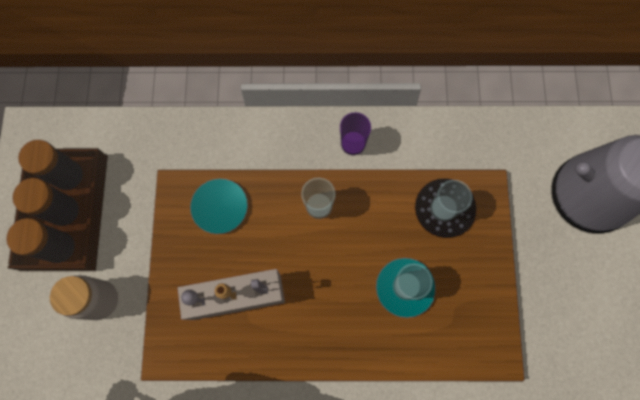

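Candidates for the tongs (side and top pixels):
- Right-hand well: bow at about (405,210) side, (257,287) top.
- Honey dipper: (412,238) side, (222,292) top.
- Round-headed spoon: (422,265) side, (190,297) top.

Candidates for the glass:
- On the turquoise saucer: (397,182) side, (413,281) top. I choose this one.
- On the trivet: (331,162) side.
- On the bare board: (308,220) side.
- Purple, to be ignored: (247,205) side.

Next I check the choice in a close crop.

```bash
cat > h.py <<'E'
import numpy as np, cv2
from bench import get_state, optics, ticket, nets
def cal(n):
    c=optics.get_calibration(n); f=200/np.tan(np.radians(c["fov_y"]/2)); return f,c["cx"],c["cy"],np.array(c["camera_from_world"])
def proj(n,p):
    f,cx,cy,T=cal(n); q=T@np.append(p,1); return np.array([cx+f*q[0]/-q[2], cy-f*q[1]/-q[2]])
def ray(n,u,v):
    f,cx,cy,T=cal(n); R=T[:3,:3]; o=-R.T@T[:3,3]; d=R.T@np.array([(u-cx)/f,-(v-cy)/f,-1]); return o,d/np.linalg.norm(d)
def tri(obs):
    A=np.zeros((3,3));b=np.zeros(3);rs=[ray(*o) for o in obs]
    for o,d in rs:
        P=np.eye(3)-np.outer(d,d);A+=P;b+=P@o
    x=np.linalg.solve(A,b); return x,[np.linalg.norm((np.eye(3)-np.outer(d,d))@(x-o)) for o,d in rs]
E
python3 - <<'E'
from h import *
a=optics.grab_frame("side")
T=[nets.tip_of("side","tongs_mid")]
m=nets.cut_out("side","tongs_mid"); 
b=optics.grab_frame("top")
m2=nets.cut_out("top","tongs_mid")
g=lambda m:[(round(d["score"],2),d["pixels"].sum(),np.round(np.argwhere(d["pixels"]).mean(0)[::-1]),np.argwhere(d["pixels"]).min(0)[::-1],np.argwhere(d["pixels"]).max(0)[::-1]) for d in m]
print(g(m),g(m2))
print([ (d["score"],d["xyz"]) for d in T[0]],[(d["score"],d["xyz"]) for d in nets.tip_of("top","tongs_mid")])
for n in("side","top"):
  for p in((.5228,.1336,.115),(.5228,.1336,.194),(.5167,.196,.025),(.535,-.1524,.08),(.535,-.1524,.03)): print(n,p,proj(n,np.array(p)).round(1))
A=cv2.resize(a[180:320,360:460],None,fx=4,fy=4,interpolation=cv2.INTER_CUBIC)
B=cv2.resize(b[255:335,170:295],None,fx=3.2,fy=4*.8,interpolation=cv2.INTER_CUBIC)
c=np.zeros((560,800,3),np.uint8);c[:560,:400]=A;c[:B.shape[0],400:400+B.shape[1]]=B
B2=cv2.resize(b[245:325,365:445],None,fx=3.2,fy=3.2,interpolation=cv2.INTER_CUBIC);c[280:280+B2.shape[0],400:400+B2.shape[1]]=B2
cv2.imwrite("pics/crop1.png",c[:,:,::-1])
E
```

```text
[(0.81, np.int64(284), array([402., 223.]), array([395, 203]), array([411, 255]))] [(0.48, np.int64(160), array([258., 286.]), array([251, 279]), array([266, 292]))]
[(0.63, [0.5249, 0.1359, 0.1118]), (0.38, [0.5165, 0.1957, 0.0233])] [(0.52, [0.5247, 0.1363, 0.115])]
side (0.5228, 0.1336, 0.115) [403.1 243.6]
side (0.5228, 0.1336, 0.194) [408.4 201.2]
side (0.5167, 0.196, 0.025) [400.9 312.7]
side (0.535, -0.1524, 0.08) [396.7 184.7]
side (0.535, -0.1524, 0.03) [394.7 203.9]
top (0.5228, 0.1336, 0.115) [260.6 288.9]
top (0.5228, 0.1336, 0.194) [254.9 284.9]
top (0.5167, 0.196, 0.025) [235.6 295.8]
top (0.535, -0.1524, 0.08) [409.9 284.4]
top (0.535, -0.1524, 0.03) [406.  286.7]
```

View pics/crop1.png

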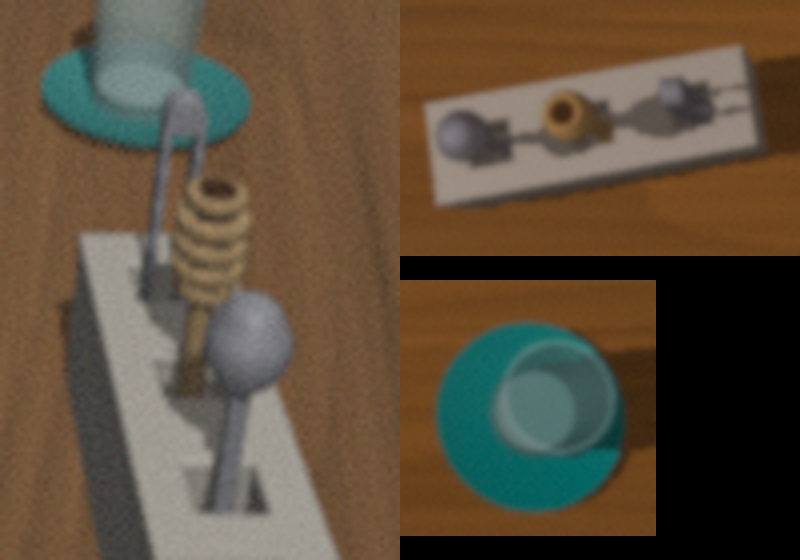

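The crop confirms it. The two-armed steel piece with the bow at about (406,203) side and (255,284) top stands in the right-hand well. The ball-headed spoon and the dipper are in the other two. The glass stands on the turquoise saucer.

```bash
python3 - <<'E'
from h import *
print(tri([("side",406,204.5),("top",255.5,284.5)]))
m=nets.cut_out("side","tongs_mid")[0]["pixels"]
# caddy yaw from top mask
b=optics.grab_frame("top"); 
mm=nets.cut_out("top","caddy")
for d in mm[:1]:
    c=cv2.findContours(d["pixels"].astype(np.uint8),cv2.RETR_EXTERNAL,cv2.CHAIN_APPROX_NONE)[0]; c=max(c,key=len); r=cv2.minAreaRect(c); bx=cv2.boxPoints(r); print(r,bx)
    W=[]
    for u,v in bx:
        o,dd=ray("top",u,v); W.append((o+dd*((.105-o[2])/dd[2])).round(4)); 
    print(W)
for q in("glass_mid","saucer"): print(q,[(round(d["score"],2),d["xyz"]) for d in nets.tip_of("top",q)])
# white top corners by crop: pixel of top edge
for u,v in((424-400,102),(745-400,45),(763-400,152),(436-400,206)):
    o,dd=ray("top",170+u/3.2,255+v/3.2); print((o+dd*((.105-o[2])/dd[2])).round(4))
E
```

```text
(array([0.52497616, 0.13346111, 0.18765696]), [np.float64(0.0008143483613553766), np.float64(0.0008143483613554914)])
((229.60572814941406, 294.5990295410156), (36.49491882324219, 105.0242691040039), 79.99201965332031) [[174.7215  285.75507]
 [278.14767 267.50342]
 [284.48996 303.443  ]
 [181.06378 321.69464]]
[array([0.5295, 0.2986, 0.105 ]), array([0.5645, 0.1026, 0.105 ]), array([0.4966, 0.0891, 0.105 ]), array([0.4627, 0.282 , 0.105 ])]
glass_mid [(0.69, [0.5343, -0.1506, 0.0787]), (0.62, [0.859, -0.0468, 0.0483])]
saucer [(0.97, [0.5345, -0.1554, 0.0266])]
[0.5274 0.2931 0.105 ]
[0.5615 0.1031 0.105 ]
[0.4983 0.0911 0.105 ]
[0.4669 0.282  0.105 ]
```

```bash
python3 -m creep '0.01 -0.017 0.01 -0.08; 0.03 -0.05 0.02 -0.17; 0.05 -0.084 0.02 -0.26; 0.07 -0.118 0.02 -0.35; 0.09 -0.152 0.02 -0.44; 0.11 -0.186 0.02 -0.53; 0.13 -0.22 0.02 -0.62; 0.15 -0.254 0.02 -0.71; 0.17 -0.288 0.02 -0.8; 0.19 -0.322 0.02 -0.89; 0.21 -0.356 0.02 -0.98; 0.225 -0.38 0.02 -1.005' 0; python3 -m creep '0.02 -0.034 0 0; 0.035 -0.06 0 0; 0.047 -0.08 0 0; 0.052 -0.087 0 0; 0.052 -0.087 0 0; 0.052 -0.087 0 0'
python3 - <<'E'
from h import *
s=get_state();print(s["time_s"],s["tool_pos"],s["tcp_rot"],s["finger_gap"])
for n in("side","top"):
    f=optics.grab_frame(n); cv2.imwrite(f"pics/{n}1.png",f[:,:,::-1]); print(n,[proj(n,s["tool_pos"]+np.array([0,0,z])).round(1) for z in (0,.019)])
    print([(d["score"],d["xyz"]) for d in nets.tip_of(n,"tongs_mid")])
E
```

```text
time_s: 2.05
tool_pos: [0.4741, 0.2172, 0.243]
tcp_rot: [-90.0, -0.1, 9.5]
wrist_force: [0.5, -0.8, -0.4]
finger_gap: 0.087
time_s: 2.55
tool_pos: [0.5243, 0.1347, 0.2425]
tcp_rot: [-90.0, 0.0, 10.0]
wrist_force: [-0.3, 1.1, -1.2]
finger_gap: 0.087
2.55 [0.52429368 0.1347396  0.24245315] [-8.99772001e+01  1.98957340e-02  1.00242568e+01] 0.08703922835520471
side [array([411. , 172.9]), array([412.4, 161.1])]
[(0.88, [0.5245, 0.1364, 0.1128])]
top [array([250.3, 281.2]), array([248.6, 280. ])]
[]
```

```bash
python3 - <<'E'
import cv2,numpy as np
a=cv2.imread("pics/side1.png")[60:300,330:490];b=cv2.imread("pics/top1.png")[225:345,170:330]
c=np.zeros((600,800,3),np.uint8);A=cv2.resize(a,(400,600));B=cv2.resize(b,(400,300));c[:,:400]=A;c[:300,400:]=B
cv2.imwrite("pics/crop2.png",c)
E
```

```text
(no output)
```

View pics/crop2.png

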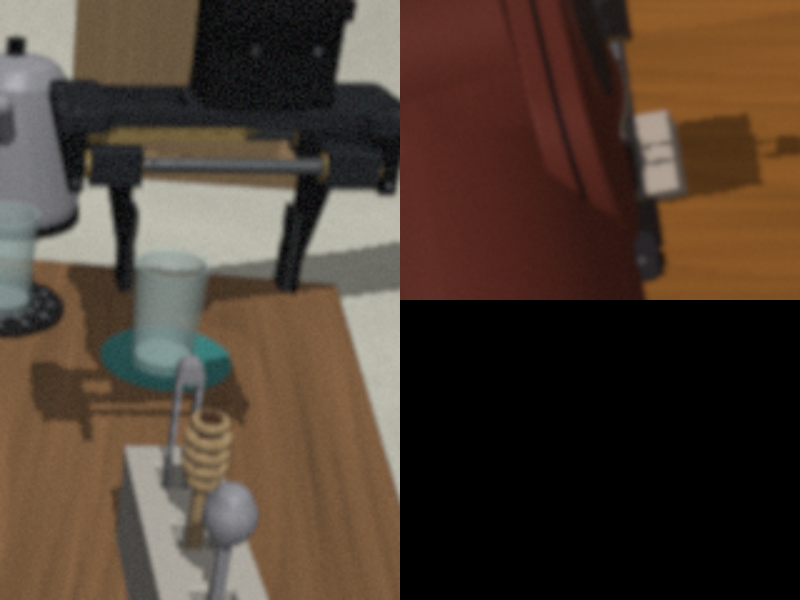

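The fingers straddle the tongs. Their tips are at side (380,173) and (446,174), and the bow below is at (406,205). Now I descend 0.1 m.

```bash
python3 -m creep '0 -0.001 -0.015 0; 0 -0.001 -0.035 0; 0 -0.001 -0.055 0; 0 -0.001 -0.075 0; 0 -0.001 -0.09 0; 0 -0.001 -0.098 0; 0 -0.001 -0.1 0; 0 -0.001 -0.1 0'
python3 - <<'E'
from h import *
f=optics.grab_frame("side"); cv2.imwrite("pics/side2.png",cv2.resize(f[100:300,330:490],(480,600))[:,:,::-1])
print([(d["score"],d["xyz"]) for d in nets.tip_of("side","tongs_mid")])
E
```

```text
time_s: 3.42
tool_pos: [0.5244, 0.1335, 0.1425]
tcp_rot: [-90.0, 0.0, 10.1]
wrist_force: [0.5, 0.3, 0.3]
finger_gap: 0.0868
[(0.53, [0.5242, 0.1345, 0.1127])]
```

View pics/side2.png

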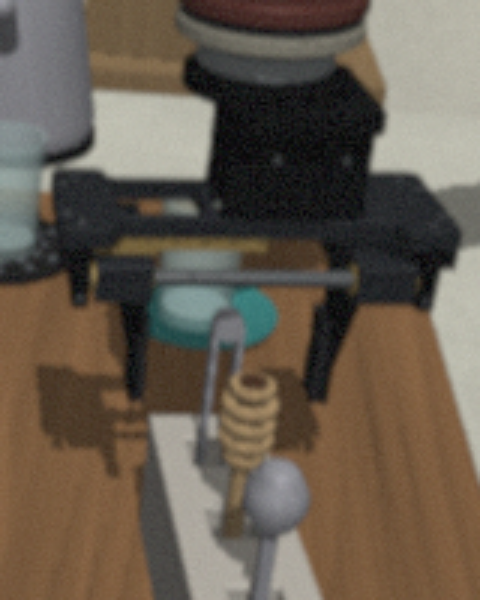

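The bow, at about crop (228,325), is between the fingers at (135,395) and (318,395), with no contact force. I close the gripper.

```bash
python3 -m creep '0 0 0 0; 0 0 0 0; 0 0 0 0; 0 0 0 0; 0 0 0 0; 0 0 0 0; 0 0 0 0; 0 0 0 0; 0 0 0 0; 0 0 0 0; 0 0 0 0; 0 0 0 0' 1; python3 -m creep '0 0 0 0; 0 0 0 0; 0 0 0 0;0 0 0 0'
```

```text
time_s: 4.52
tool_pos: [0.5246, 0.133, 0.1425]
tcp_rot: [-90.0, 0.0, 10.0]
wrist_force: [2.1, 1.0, -1.6]
finger_gap: 0.0155
time_s: 4.85
tool_pos: [0.5245, 0.133, 0.1425]
tcp_rot: [-90.0, 0.0, 10.0]
wrist_force: [0.0, -0.3, -1.2]
finger_gap: 0.016
```

Gap 16 mm, so they are gripped across the arms. Lift slowly at first.

```bash
python3 -m creep '0 0 0.005 0; 0 0 0.015 0; 0 0 0.03 0; 0 0 0.045 0; 0 0 0.06 0; 0 0 0.075 0; 0 0 0.09 0; 0 0 0.105 0; 0 0 0.12 0; 0 0 0.135 0; 0 0 0.145 0; 0 0 0.15 0'; python3 -m creep '0 0 0 0;0 0 0 0'
python3 - <<'E'
from h import *
f=optics.grab_frame("side"); cv2.imwrite("pics/side3.png",cv2.resize(f[60:300,330:490],(400,600))[:,:,::-1])
print([(d["score"],d["xyz"]) for d in nets.tip_of("side","tongs_mid")])
g=optics.grab_frame("top"); cv2.imwrite("pics/top3.png",g[:,:,::-1])
print([(d["score"],d["xyz"]) for d in nets.tip_of("top","tongs_mid")],[(d["score"],d["xyz"]) for d in nets.tip_of("top","glass_mid")])
E
```

```text
time_s: 5.85
tool_pos: [0.5252, 0.133, 0.2947]
tcp_rot: [-90.0, -0.1, 10.0]
wrist_force: [-0.5, 0.6, -1.2]
finger_gap: 0.0159
time_s: 6.02
tool_pos: [0.5245, 0.1329, 0.2923]
tcp_rot: [-90.0, 0.0, 10.0]
wrist_force: [-0.1, 0.8, -1.5]
finger_gap: 0.0157
[(0.57, [0.5208, 0.1321, 0.2622])]
[] [(0.77, [0.5337, -0.1538, 0.0807])]
```

View pics/side3.png

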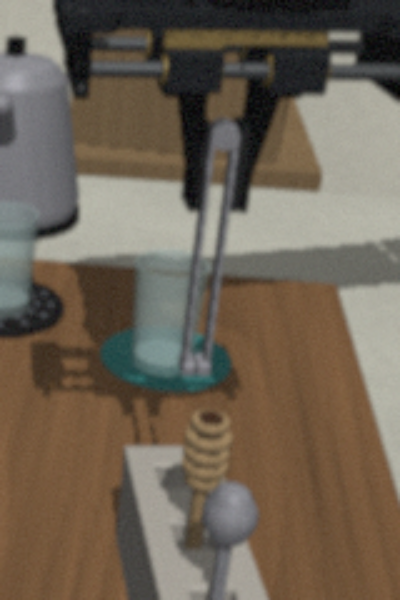

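The tongs are up clear of the caddy, claws at crop (195,370), above the well. Now I work out where the foot is, and refine the glass.

```bash
python3 - <<'E'
from h import *
for z in (.183,.262,.311,.341): print(z,proj("side",np.array([.5245,.133,z])).round(1),proj("side",np.array([.5145,.133,z])).round(1),proj("side",np.array([.5245,.123,z])).round(1))
print(proj("top",np.array([.5245,.133,.183])))
P=[];Q=[]
for n in("side","top"):
    optics.grab_frame(n)
    P+= [d["xyz"] for d in nets.tip_of(n,"glass_mid")[:1]]
    Q+= [d["xyz"] for d in nets.tip_of(n,"saucer")[:1]]
    if n=="side":
        print("t",[d["xyz"] for d in nets.tip_of(n,"tongs_mid")])
        m=nets.cut_out(n,"tongs_mid")
        for d in m: 
            a=np.argwhere(d["pixels"]);print(d["score"],len(a))
            for v in range(a[:,0].min(),a[:,0].max()+1,8): w=a[a[:,0]==v,1];print(v,w.min() if len(w) else 0,w.max() if len(w) else 0)
print(P,Q)
E
```

```text
0.183 [406.5 207.1] [413.1 207.7] [406.5 204. ]
0.262 [412.3 160.3] [419.3 160.8] [412.2 157.7]
0.311 [416.3 128.2] [423.5 128.7] [416.1 126. ]
0.341 [418.9 107.4] [426.3 107.8] [418.7 105.4]
[256.16928556 284.56167143]
t [[0.5243, 0.1327, 0.2634]]
0.82 767
108 416 421
116 414 425
124 414 424
132 420 423
140 419 422
148 409 421
156 408 419
164 407 418
172 406 418
180 405 417
188 404 416
196 404 415
204 402 414
[[0.8572, -0.0483, 0.0505], [0.5342, -0.1536, 0.083]] [[0.535, -0.1517, 0.026], [0.5341, -0.1521, 0.0277]]
```

View pics/top3.png

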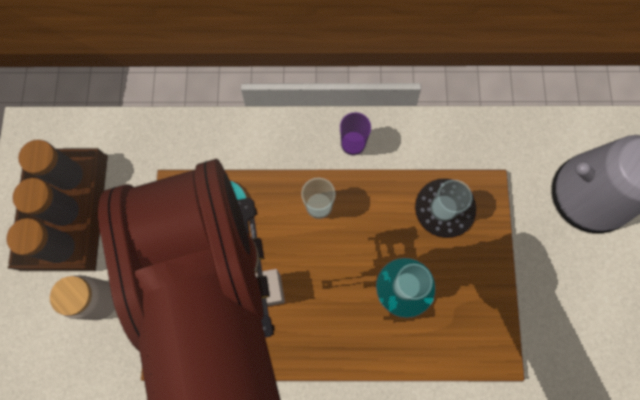

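The top view shows the glass on the saucer undisturbed at (412,280). The tongs hang vertical to within about 1.5°. Now I move across to the glass, (0.5345, -0.1525).

```bash
python3 -m creep '0 -0.01 0 0; 0.001 -0.03 0 0; 0.002 -0.055 0 0; 0.003 -0.085 0 0; 0.004 -0.115 0 0; 0.005 -0.145 0 0; 0.006 -0.175 0 0; 0.007 -0.205 0 0; 0.008 -0.235 0 0; 0.009 -0.26 0 0; 0.01 -0.277 0 0; 0.01 -0.285 0 0'; python3 -m creep '0 0 0 0;0 0 0 0;0 0 0 0;0 0 0 0'
python3 - <<'E'
from h import *
s=get_state();print(s["tool_pos"])
f=optics.grab_frame("side"); A=cv2.resize(f[20:240,320:480],(436,600))
print([(d["score"],d["xyz"]) for d in nets.tip_of("side","tongs_mid")],[(d["score"],d["xyz"]) for d in nets.tip_of("side","glass_mid")])
g=optics.grab_frame("top");B=cv2.resize(g[230:330,350:470],(360,300))
c=np.zeros((600,800,3),np.uint8);c[:,:436]=A;c[:300,436:796]=B;cv2.imwrite("pics/c4.png",c[:,:,::-1])
print([(d["score"],d["xyz"]) for d in nets.tip_of("top","tongs_mid")],[(d["score"],d["xyz"]) for d in nets.tip_of("top","glass_mid")])
E
```

```text
time_s: 7.67
tool_pos: [0.5338, -0.1559, 0.2928]
tcp_rot: [-90.1, -0.0, 9.8]
wrist_force: [0.1, -0.6, -0.9]
finger_gap: 0.0159
time_s: 8.0
tool_pos: [0.5348, -0.1504, 0.2925]
tcp_rot: [-90.0, 0.0, 10.2]
wrist_force: [-0.0, -0.0, 0.2]
finger_gap: 0.0159
[ 0.53482231 -0.15043133  0.29246206]
[(0.65, [0.5316, -0.1536, 0.0775]), (0.57, [0.5326, -0.1531, 0.2641])] [(0.89, [0.8532, -0.049, 0.0515]), (0.75, [0.536, -0.1539, 0.0793]), (0.73, [0.5155, 0.1973, 0.0225])]
[(0.57, [0.533, -0.1504, 0.2613])] [(0.8, [0.5356, -0.1513, 0.0819]), (0.72, [0.8542, -0.0475, 0.0529]), (0.59, [0.5312, -0.1502, 0.2671])]
```

View pics/c4.png

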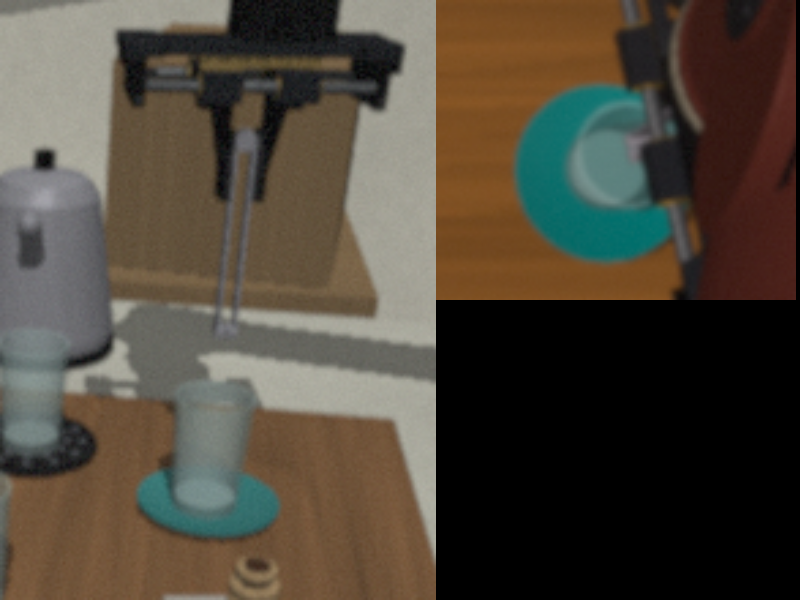

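The foot, at crop (227,327), hangs over the rim, centred at (214,392). Both cameras agree within about 3 mm. I lower most of the way with a 2 mm trim.

```bash
python3 -m creep '0.001 -0.002 -0.01 0; 0.001 -0.002 -0.022 0; 0.001 -0.002 -0.036 0; 0.001 -0.002 -0.05 0; 0.001 -0.002 -0.062 0; 0.001 -0.002 -0.074 0; 0.001 -0.002 -0.086 0; 0.001 -0.002 -0.098 0; 0.001 -0.002 -0.11 0; 0.001 -0.002 -0.12 0; 0.001 -0.002 -0.128 0; 0.001 -0.002 -0.13 0'; python3 -m creep '0 0 0 0;0 0 0 0;0 0 0 0'
python3 - <<'E'
from h import *
s=get_state();print(s["tool_pos"])
f=optics.grab_frame("side"); A=cv2.resize(f[90:240,320:480],(640,600)); cv2.imwrite("pics/c5.png",A[:,:,::-1])
print([(d["score"],d["xyz"]) for d in nets.tip_of("side","tongs_mid")],[(d["score"],d["xyz"]) for d in nets.tip_of("side","glass_mid")])
E
```

```text
time_s: 9.3
tool_pos: [0.535, -0.1539, 0.161]
tcp_rot: [-90.0, 0.1, 10.0]
wrist_force: [0.2, 0.8, -1.5]
finger_gap: 0.0157
time_s: 9.55
tool_pos: [0.536, -0.1542, 0.1632]
tcp_rot: [-90.0, -0.1, 10.0]
wrist_force: [0.1, 0.3, -0.9]
finger_gap: 0.0159
[ 0.53603214 -0.15416522  0.16317673]
[(0.58, [0.533, -0.155, 0.1342])] [(0.83, [0.5321, -0.1552, 0.0795]), (0.72, [0.8564, -0.0488, 0.0485])]
```

View pics/c5.png

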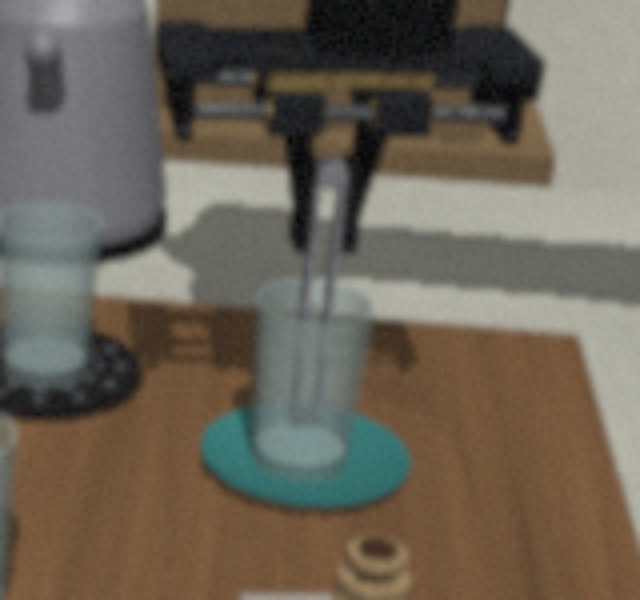

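The claws, at crop (304,420), are inside the glass, central and about 13 mm above its floor. I lower slowly to touch, watching the force.

```bash
python3 -m creep '0 0 -0.002 0; 0 0 -0.004 0; 0 0 -0.006 0; 0 0 -0.008 0; 0 0 -0.009 0; 0 0 -0.009 0; 0 0 -0.009 0'; python3 -m creep '0 0 -0.001 0; 0 0 -0.001 0;0 0 -0.001 0'; python3 -m creep '0 0 -0.001 0; 0 0 -0.001 0;0 0 -0.001 0'
```

```text
time_s: 10.28
tool_pos: [0.5356, -0.1541, 0.1535]
tcp_rot: [-90.0, 0.0, 10.0]
wrist_force: [1.0, 0.1, -0.5]
finger_gap: 0.016
time_s: 10.53
tool_pos: [0.5356, -0.1541, 0.1526]
tcp_rot: [-90.0, 0.0, 10.0]
wrist_force: [-0.7, -0.2, -0.7]
finger_gap: 0.0158
time_s: 10.78
tool_pos: [0.5356, -0.154, 0.1515]
tcp_rot: [-90.0, 0.0, 10.0]
wrist_force: [0.2, 0.4, -1.4]
finger_gap: 0.0158
```

```bash
python3 -m creep '0 0 -0.001 0; 0 0 -0.001 0;0 0 -0.001 0'; python3 -m creep '0 0 -0.001 0; 0 0 -0.001 0;0 0 -0.001 0';python3 -m creep '0 0 -0.001 0; 0 0 -0.001 0;0 0 -0.001 0'
```

```text
time_s: 11.03
tool_pos: [0.5356, -0.154, 0.1505]
tcp_rot: [-90.0, 0.0, 10.0]
wrist_force: [-0.6, 0.1, -0.6]
finger_gap: 0.0156
time_s: 11.28
tool_pos: [0.5355, -0.154, 0.1495]
tcp_rot: [-90.0, 0.0, 10.0]
wrist_force: [-0.2, 0.1, -0.1]
finger_gap: 0.0156
time_s: 11.53
tool_pos: [0.5356, -0.154, 0.1485]
tcp_rot: [-90.0, 0.0, 10.0]
wrist_force: [-0.4, 0.3, -0.0]
finger_gap: 0.0164
```

```bash
python3 -m creep '0 0 -0.001 0; 0 0 -0.001 0;0 0 -0.001 0'; python3 -m creep '0 0 -0.001 0; 0 0 -0.001 0;0 0 -0.001 0'
python3 - <<'E'
from h import *
f=optics.grab_frame("side"); A=cv2.resize(f[90:240,320:480],(640,600)); cv2.imwrite("pics/c6.png",A[:,:,::-1])
print([(d["score"],d["xyz"]) for d in nets.tip_of("side","tongs_mid")],[(d["score"],d["xyz"]) for d in nets.tip_of("side","glass_mid")])
E
```

```text
time_s: 11.78
tool_pos: [0.5356, -0.154, 0.1475]
tcp_rot: [-90.0, 0.0, 10.0]
wrist_force: [0.9, -0.3, 0.1]
finger_gap: 0.0163
time_s: 12.03
tool_pos: [0.5358, -0.1542, 0.1474]
tcp_rot: [-90.0, -0.0, 10.0]
wrist_force: [-2.7, 0.8, 8.2]
finger_gap: 0.0157
[(0.6, [0.535, -0.1516, 0.1192])] [(0.88, [0.5324, -0.1534, 0.0801]), (0.74, [0.8561, -0.0492, 0.0489])]
```

View pics/c6.png

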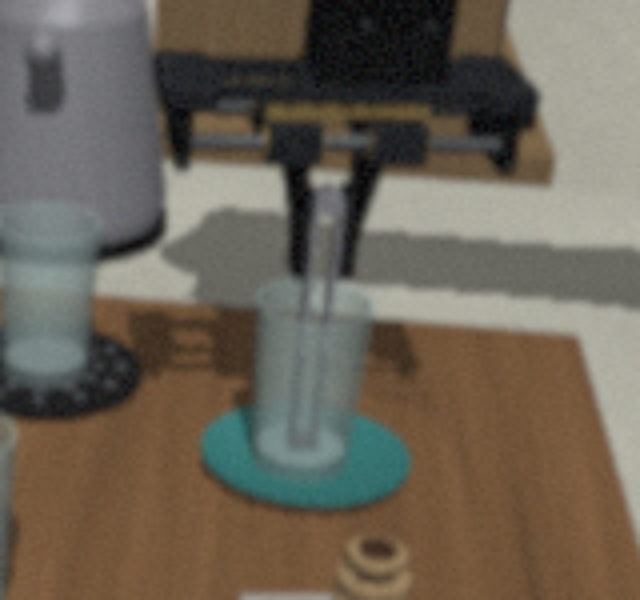

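Contact: 8 N upward, and the claws rest on the floor at crop (304,443). I ease off slightly and release in stages.

```bash
python3 -m creep '0 0 0.001 0; 0 0 0.001 0;0 0 0.001 0'; python3 -m creep '0 0 0 0; 0 0 0 0;0 0 0 0;0 0 0 0;0 0 0 0;0 0 0 0' 0.75;python3 -m creep '0 0 0 0; 0 0 0 0;0 0 0 0;0 0 0 0;0 0 0 0;0 0 0 0' 0.3
python3 - <<'E'
from h import *
f=optics.grab_frame("side"); A=cv2.resize(f[90:240,320:480],(640,600)); cv2.imwrite("pics/c7.png",A[:,:,::-1])
print([(d["score"],d["xyz"]) for d in nets.tip_of("side","tongs_mid")],[(d["score"],d["xyz"]) for d in nets.tip_of("side","glass_mid")])
E
```

```text
time_s: 12.43
tool_pos: [0.5356, -0.154, 0.1475]
tcp_rot: [-90.0, 0.0, 10.0]
wrist_force: [0.4, 0.6, -0.5]
finger_gap: 0.0162
time_s: 12.93
tool_pos: [0.5356, -0.1541, 0.1476]
tcp_rot: [-90.0, 0.0, 10.0]
wrist_force: [-0.6, -0.6, 0.3]
finger_gap: 0.022
time_s: 13.43
tool_pos: [0.5356, -0.154, 0.1475]
tcp_rot: [-90.0, -0.0, 10.0]
wrist_force: [-0.1, 0.2, -1.4]
finger_gap: 0.0536
[(0.43, [0.533, -0.1516, 0.1174])] [(0.64, [0.8549, -0.0489, 0.049]), (0.61, [0.5341, -0.1514, 0.0796])]
```

View pics/c7.png

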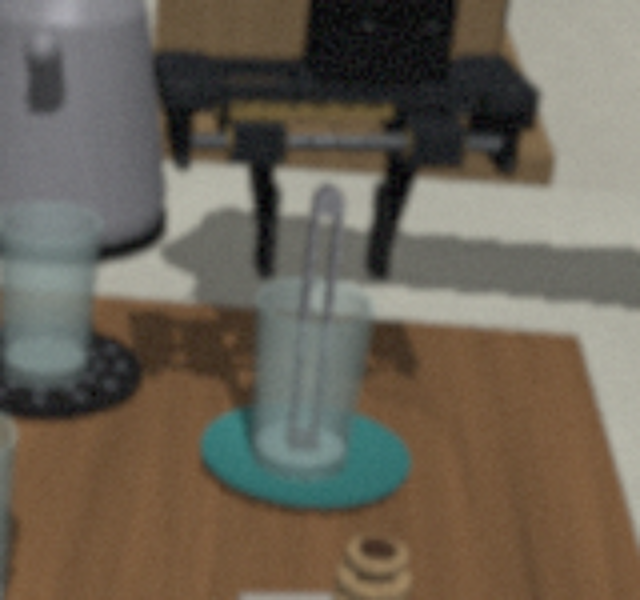

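The tongs stand free and upright, bow at crop (329,198), clear of both fingers. I rise straight up.

```bash
python3 -m creep '0 0 0.005 0; 0 0 0.015 0;0 0 0.03 0;0 0 0.05 0;0 0 0.07 0;0 0 0.09 0;0 0 0.11 0;0 0 0.125 0;0 0 0.135 0;0 0 0.14 0; 0 0 0.14 0; 0 0 0.14 0'; python3 -m creep '0 0 0 0;0 0 0 0;0 0 0 0;0 0 0 0'
python3 - <<'E'
from h import *
f=optics.grab_frame("side"); A=cv2.resize(f[60:240,320:480],(533,600)); cv2.imwrite("pics/c8.png",A[:,:,::-1])
for q in("tongs_mid","glass_mid","saucer"):print(q,[(d["score"],d["xyz"]) for d in nets.tip_of("side",q)])
optics.grab_frame("top")
for q in("tongs_mid","glass_mid","saucer"):print(q,[(d["score"],d["xyz"]) for d in nets.tip_of("top",q)])
E
```

```text
time_s: 14.58
tool_pos: [0.5354, -0.154, 0.2871]
tcp_rot: [-90.0, 0.0, 10.0]
wrist_force: [-1.0, 0.3, -0.7]
finger_gap: 0.0611
time_s: 14.92
tool_pos: [0.5354, -0.154, 0.2871]
tcp_rot: [-90.0, 0.0, 10.0]
wrist_force: [0.8, -0.2, -0.1]
finger_gap: 0.0611
tongs_mid [(0.69, [0.5363, -0.1549, 0.1175])]
glass_mid [(0.9, [0.8599, -0.0476, 0.0504]), (0.82, [0.5342, -0.1541, 0.0795])]
saucer [(0.63, [0.5339, -0.1498, 0.0242])]
tongs_mid [(0.48, [0.5324, -0.1497, 0.1196])]
glass_mid [(0.96, [0.8581, -0.046, 0.0504]), (0.72, [0.533, -0.1528, 0.0819])]
saucer [(0.62, [0.5326, -0.1554, 0.0291])]
```

View pics/c8.png

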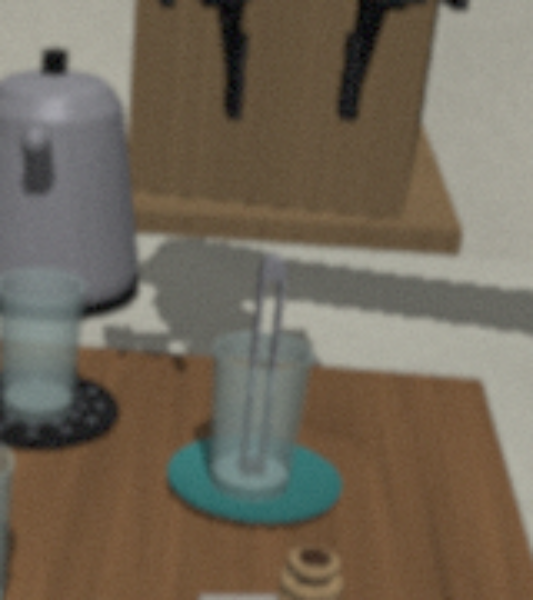

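The tongs stand upright in the glass, bow at crop (273,268) and claws at (252,465). The glass is upright on its saucer and the gripper is well clear above. I hand in.

```bash
python3 -c "
from bench import ticket; print(ticket.job_done())"
```

```text
the job is handed in; nothing more can be done
None
```

I pulled the tongs out of the caddy's right-hand well and lowered them claws down into the glass on the turquoise saucer. They touched its floor with about 8 N. I then released them in two stages and raised the gripper about 140 mm before handing in at about 15 s. `job_done()` gave no verdict.

**Tongs:** in the last pictures they stand nearly upright and clear of the fingers. Their centre is 1 to 4 mm from the glass's axis and about 38 mm above the glass's centre.

**Glass:** it is upright, within 2 mm of where it was first measured and about 3 to 5 mm from the saucer's centre by the networks.

**Disagreements:** the two cameras differed by 4 to 6 mm on the tongs and saucer, which is about the networks' accuracy. The networks also reported a "glass" at about (0.86, -0.05), probably the purple look-alike, which I ignored. No check failed.

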